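# Set and lock the depth stop of the cheese coring stand

### The arm

A 7-joint arm with a two-finger parallel gripper is mounted at the origin on the work surface. World frame = base frame: x ahead of the robot, y to its left, z up, the work surface at z = 0. Lengths are in m, angles in rad, forces in N, time in s.
With the tool pointing down it reaches from about 0.425 to 0.925 m from the base axis. Payload 6.8 kg.
Tool frame: the origin (TCP) lies between the finger pads; the fingertips stand r.tip_extent ahead of it and the grasp point (between the pads) lies 5 mm behind it (r.tip_extent is the distance from the TCP to the fingertips, in m); y points along the fingers, x is the direction in which the jaws open and shut, and the axes are right-handed (so a half turn about y gives the same grasp; the last joint's range is limited). The gripper opens to 85 mm and grips with 20 to 120 N. Pads are 22 mm wide; open, the fingers measure 114 mm over their backs; the gripper's body (76 mm by 85 mm) begins 54 mm behind the grasp point. The pads swing forward as they close: fully open they stand 13 mm farther back than shut.
Start: joints at [-1.381, 0.477, 0.022, 1.555, -0.011, 1.109, -0.083], TCP at [0.198, 0.645, 0.245] pointing down, gripper open.
Joint ranges: [-2.96, 2.96], [-0.34, 2.1], [-1.41, 1.46], [0.24, 2.44], [-1.37, 4.51], [0.17, 1.92], [-2.96, 2.96]. Speed limits (rad/s): [2.39, 2.39, 3.14, 3.14, 3.14, 3.14, 3.14].

### API

Orientations are given as a rotation vector (axis times angle).
In Python, from bench import r gives the robot as it stands.
- The arm moves only by the tool send_rows, never from a script. Its argument "plan" is a list of rows, each a list of 5 numbers: the shift along the tool's x, y, z in cm, then the turn about the tool's y in degrees, then the opening, from 0 (shut) to 1 (fully open). In form: [[dx, dy, dz, spin, grip], ...]. A call has 1 to 12 rows; each row shifts and turns the commanded pose from where the row before left it, along the tool's axes as they then stand; what a row does not reach is not made up. A row lasts 1/8 s, in which the tool goes at most 62.5 mm and 10.7 degrees, less where a joint would pass 70% of its speed; a pose out of reach is approached as far as the arm can. A call is refused whole if a number of a shift passes 6.25 or a number of a turn 10.7, either way. A call with a gripper value outside its range is refused whole. The fingers move at their own pace and stop on an object; "force" is the grip in N (left out, the last holds). Time passes only in rows, so rows that do not move let the fingers close. It gives the time, the measured TCP pose, the force and the opening at its end, in the units of the state.
- r.get_obs(): the state, without advancing time (a new reading comes with each control period).
- r.grab_frame(name): name is "side" or "top"; returns a dict with "image" (400x640x3 uint8, red, green, blue), "camera_matrix" (3x3 intrinsics, pixels), "D" ([k1, k2, p1, p2, k3] as OpenCV has them; the pictures are not rectified), "cam_to_world" (4x4, takes a point from camera to world coordinates). Camera axes: x right, y down, z forward; pixel columns grow to the right and rows downward; lengths in m; the calibration is good to about 2 mm. A picture is of the moment at which its call begins. There is no depth.
- r.hand_in(): hands the job in, once; it reports no verdict.
Trained networks look in the newest picture that a camera, given by its name, has taken for a name from the list of things; names that differ only in an ending like _2 or _b are one class to them, and where a whole thing is asked for, a point or a joint stands for the part that bears it (a point fixed in the world has none). Each returns a list of dicts, best first, with "p" (0 to 1); they miss things now and then, are a little off and sometimes report something else, mostly with a low value. They report only what shows in the picture. A call takes as long as a camera call.
- r.recognise(camera, target): "rect" ([left, top, right, bottom] in pixels, round what is visible of it).
The state is a dict: "clock": time; "joints": joint angles; "qvel": joint speeds; "tau": joint torques, N m; "tcp_pos": TCP position; "orientation": TCP orientation; "contact_force": force on the tool from outside, world axes, zero at the start; "moment": the same for the moment, N m; "grip_width": finger opening in m.
Only numpy, scipy, OpenCV 4.12 (cv2) and the standard library are available. Lean on these libraries where they do the work, as an engineer would, in place of code of your own. Each camera call takes 0.05 s, during which the arm holds its last target.

### The job

The trier on the coring stand has been clamped at its depth: now set its depth stop. Swing the orange lever of the jam nut loose, turn the stop screw clockwise by its black crank handle until the screw's foot bears snugly on the white pad, finger tight and not forced, then swing the lever back until the nut is firmly tight, without overstraining it. Leave everything else on the bench and on the stand where it is.

Things in the scene. Friction and masses are not known exactly. Their poses are not given: they have to be found in the camera images.
- stand: bench coring stand, fixed: base plate 300 x 380 mm, origin under its centre, z up, x away from the robot at yaw 0. In its frame (mm): screw axis at (-35, 105); column 28 across, 420 tall at (90, 105); carriage and lug, top at 213 and 200; cheese wheel 200 across, 115 high at (20, -70); trier's black cross handle, 250 high, at (21, -55).
- crank_grip (a point): upright round black handle, spins on its pin at the crank's end, 18 mm across, 50 mm from the screw axis. The point is on its axis, about 284 mm above the bench; it reaches 16 mm above and 17 mm below. Clockwise from above lowers the screw. Push square to the crank: 1 to 3 N runs it; once the foot bears the push climbs 25 to 40 N per rad; snug is 3 to 7 N more than free, forced 15 N more.
- stop_screw: the whole stop screw with its crank, steel, right-hand thread, 4 mm a turn. Origin on its upright axis at mid-thickness (10 mm) of the crank arm, about 262 mm above the bench; x out along the crank, z up. Its foot, a disc 20 mm across, is 127 mm below. At the start the foot hangs 0.3 to 1.5 mm over the pad (0.5 to 2.4 rad of turning). It stays where it is left; cannot turn while the nut is tight.
- stop_collar: steel collar clamped on the column, with an ear under the screw that carries the white pad, 24 mm across, on which the screw's foot must bear. Origin on the column axis at the height of the pad's top, 135 mm above the bench give or take 0.2 mm.
- jam_lever: the screw's jam nut, steel, 16 mm high, 38 mm across, with a clamping lever (10 mm round bar). Origin on the screw axis at the nut's lower face, about 204 mm above the bench; x out along the lever, z up. Counter-clockwise from above loosens. It starts tight, leaves its washer 0.2 to 0.3 rad from there and meets its end stop 1.3 rad from there.
- lever_grip (a point): upright orange handle on the lever's end, 19 mm across, 115 mm from the screw axis. The point is on the handle's axis, about 248 mm above the bench; it reaches 17 mm above and is clear of the lever to 24 mm below. Push square to the lever: under 10 N breaks it loose, 1 to 3 N swings it free; once the nut seats the push climbs about 27 N per rad; firmly tight at 9 to 16 N, overstrained above 20 N.
- seat_washer: brass washer 40 mm across, fixed on the lug under the jam nut; origin on the screw axis, 200 mm above the bench.
- sample_cup: small round steel sample cup, 52 mm across, 30 mm high; origin at its underside. Bystander, not to be moved.
- wax_tin: small aluminium tin, 44 mm across, 36 mm high; origin at its underside. Bystander, not to be moved.
- cheese_trier: hand cheese trier lying on the bench, 160 mm long steel blade with a 84 mm black cross handle; origin at its underside. Bystander, not to be moved.
- rind_brush: wooden rind brush lying on the bench, 190 mm long; origin at its underside. Bystander, not to be moved.
- small_wheel: small pinkish cheese wheel, 150 mm across, 60 mm high; origin at its underside. Bystander, not to be moved.
- spray_bottle: white spray bottle with blue cap, 64 mm across, 170 mm tall; origin at its underside. Bystander, not to be moved.
- spanner: steel spanner lying on the bench, 170 mm long; origin at its underside. Bystander, not to be moved.
- probe_thermometer: yellow probe thermometer lying on the bench, 165 mm long; origin at its underside. Bystander, not to be moved.

How it is judged:
On the way, in this order (a step that is already met when the one before it is completed fails the run):
1. the jam nut is loose, off its washer (contact force between jam_lever and seat_washer below 2 N), for 0.2 s.
2. with the nut still loose, the screw's foot bears on the pad (more than 10 N) (contact force between stop_screw and stop_collar above 10 N and contact force between jam_lever and seat_washer below 10 N), for 0.2 s.
At the end, for the whole second after the job is handed in: The jam nut clamps its washer with more than 60 N (about 7 N of push at the lever handle) and the screw's foot bears on the pad with 10 to 70 N (1.5 to 9 N of push at the crank handle above free turning); the lever at rest (contact force between jam_lever and seat_washer above 60 N and contact force between stop_screw and stop_collar between 10 and 70 N and linear speed of jam_lever below 0.01 m/s); the robot touches nothing.
It fails at once if the screw is forced against the pad (over 110 N, about 15 N at the crank handle above free turning) (contact force between stop_screw and stop_collar above 110 N).
It fails at once if the jam nut is overstrained (over 200 N on its washer, over 20 N at the lever handle) (contact force between jam_lever and seat_washer above 200 N).
It fails at once if a bystander is moved by more than 20 mm (distance of any of sample_cup, wax_tin, cheese_trier, rind_brush, small_wheel, spray_bottle, spanner, probe_thermometer from where it was at the start of the episode above 0.02 m).
It also fails if it takes over 72 s, if anything falls off the work surface, if the arm or the gripper's body presses on something with over 40 N, if the wrist force passes 120 N, or if a joint passes its speed limit or range.

## Working session

There is one attempt and no reset: what is moved stays moved. The work goes in short steps, Python scripts to look and compute and a tool call to move; the robot and the scene stay as the last step left them, time stands still between calls to the robot, and variables do not carry over. Pictures are saved under pics/ and viewed, and the job is handed in when it is done.

Besides the shell and the picture viewer there is one more tool, called after "Request:" in YAML: its name, and indented under it one key for each argument. send_rows: Moves the arm, as the interface text tells. Its arguments: {"type":"object","properties":{"plan":{"type":"array","items":{"type":"array","items":{"type":"number"}}},"force":{"type":"number"}},"required":["plan"]}

```bash
ls; mkdir -p pics; cat > h.py <<'E'
import numpy as np,cv2
from bench import r
def ray(f,uv):
    p=cv2.undistortPoints(np.array([[uv]],float),np.array(f["camera_matrix"]),np.array(f["D"]))[0,0]
    T=np.array(f["cam_to_world"]);return T[:3,3],T[:3,:3]@np.array([p[0],p[1],1])
def atz(f,uv,z):
    o,d=ray(f,uv);return o+d*(z-o[2])/d[2]
def proj(f,P):
    T=np.linalg.inv(np.array(f["cam_to_world"]))
    q,_=cv2.projectPoints(np.array(P,float).reshape(-1,1,3),cv2.Rodrigues(T[:3,:3])[0],T[:3,3],np.array(f["camera_matrix"]),np.array(f["D"]))
    return q[:,0]
E
python3 - <<'E'
from h import *
print(r.get_obs(), r.tip_extent)
for c in["side","top"]:
    f=r.grab_frame(c); cv2.imwrite(f"pics/{c}0.png",f["image"][:,:,::-1])
    print(c,np.array(f["cam_to_world"])[:3,3])
    for n in["crank_grip","lever_grip","stop_screw","jam_lever","seat_washer","stop_collar","stand"]:
        print(n,[(np.round(d["rect"]),round(d["p"],2)) for d in r.recognise(c,n)[:2]])
E
```

```text
pics
{'clock': 0.0, 'joints': array([-1.38111697,  0.47775189,  0.02235695,  1.55642834, -0.01152008,
        1.10930483, -0.08308766]), 'qvel': array([-1.45498651e-03, -2.67931370e-04, -6.49462866e-04, -5.92503377e-04,
        1.32935350e-03,  9.67648107e-04,  1.25495715e-05]), 'tau': array([ 5.83587662e-04, -5.96438956e+01,  1.60837054e+00, -2.81191814e+01,
        1.25367130e-02,  9.35553282e-03, -1.84676901e-05]), 'tcp_pos': array([0.19789699, 0.64475822, 0.24436811]), 'orientation': array([-1.33664914, -0.98615114,  0.98838435]), 'contact_force': array([-0.10104415, -0.34109453, -0.42179635]), 'moment': array([ 0.05428345,  0.02327834, -0.03524574]), 'grip_width': 0.08555736955387143} 0.014
side [-0.00116579 -1.04587356  0.89101448]
crank_grip [(array([313., 174., 324., 219.]), 0.54)]
lever_grip [(array([278., 183., 333., 200.]), 0.54)]
stop_screw [(array([310., 176., 326., 220.]), 0.63)]
jam_lever [(array([280., 181., 332., 201.]), 0.9)]
seat_washer [(array([335., 270., 350., 288.]), 0.68)]
stop_collar [(array([315., 203., 358., 232.]), 0.6)]
stand [(array([278., 112., 439., 320.]), 0.83)]
top [ 0.3930954  -0.02606109  1.68628678]
crank_grip []
lever_grip [(array([304., 201., 318., 236.]), 0.44)]
stop_screw [(array([236., 235., 256., 280.]), 0.49)]
jam_lever [(array([302., 191., 318., 235.]), 0.44)]
seat_washer []
stop_collar []
stand [(array([275., 131., 402., 242.]), 0.59)]
```

```bash
python3 - <<'E'
import cv2
for c,(x0,y0,x1,y1) in {"side":(240,90,460,330),"top":(230,110,430,290)}.items():
    im=cv2.imread(f"pics/{c}0.png")
    s=min(800/(x1-x0),600/(y1-y0)); s=int(s*10)/10
    cv2.imwrite(f"pics/{c}0c.png",cv2.resize(im[y0:y1,x0:x1],None,fx=s,fy=s,interpolation=cv2.INTER_CUBIC)); print(s)
E
```

```text
2.5
3.3
```

View pics/side0.png

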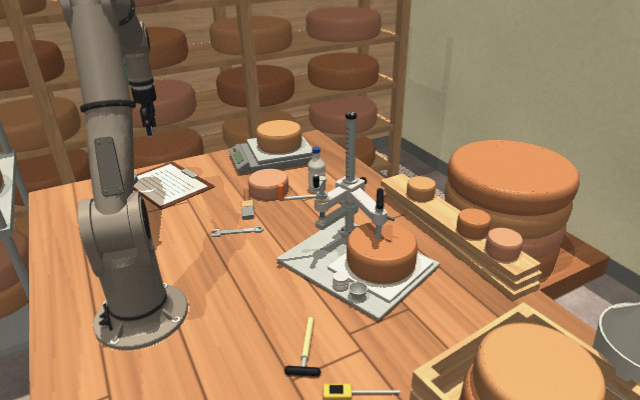

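View pics/top0.png

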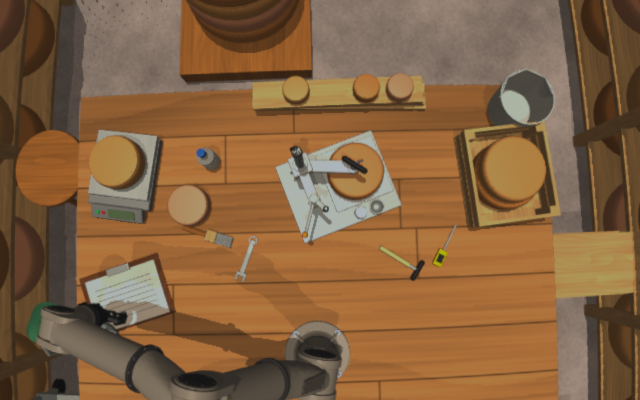

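```bash
sleep 1
```

```text
(no output)
```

View pics/side0c.png

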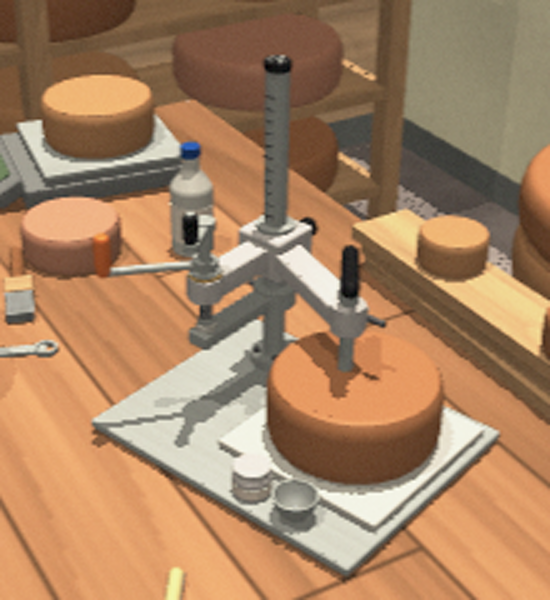

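View pics/top0c.png

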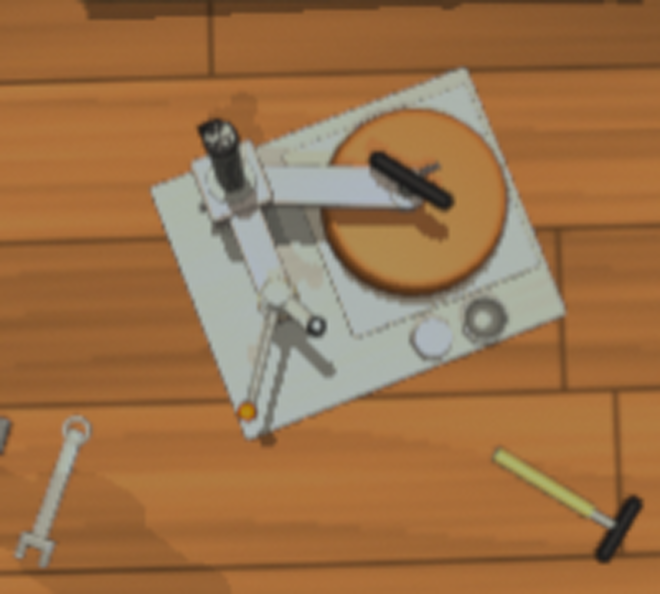

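```bash
python3 - <<'E'
from h import *
F={c:r.grab_frame(c) for c in("side","top")}
def s(x,y):return (x/2.5+240,y/2.5+90)
def t(x,y):return (x/3.3+230,y/3.3+110)
def tri(a,b):
    o1,d1=ray(F["side"],a);o2,d2=ray(F["top"],b)
    A=np.c_[d1,-d2];k=np.linalg.lstsq(A,o2-o1,rcond=None)[0]
    p,q=o1+k[0]*d1,o2+k[1]*d2;return ((p+q)/2).round(4),np.linalg.norm(p-q).round(4)
print("lever top",tri(s(102,236),t(247,411)), atz(F["top"],t(247,411),.265),atz(F["side"],s(102,254),.248))
print("crank",tri(s(191,214),t(316,325)), atz(F["top"],t(316,325),.300),atz(F["side"],s(190,228),.284))
print("column",tri(s(278,63),t(221,136)),atz(F["top"],t(221,136),.42),atz(F["side"],s(278,63),.42))
C=[(152,187),(465,68),(565,313),(250,439)]
P=[atz(F["top"],t(*c),.010)[:2] for c in C]
print(np.round(P,4),[np.linalg.norm(P[i]-P[i-1]).round(4) for i in range(4)])
P=np.array(P);c=P.mean(0)
# corners: (x+ ,y+),(x+,y-),(x-,y-),(x-,y+)
M=np.array([[.15,.19],[.15,-.19],[-.15,-.19],[-.15,.19]])
H=(P-c).T@M;a=np.arctan2(H[1,0]-H[0,1],H[0,0]+H[1,1]);R=np.array([[np.cos(a),-np.sin(a)],[np.sin(a),np.cos(a)]])
print("yaw",a,"c",c)
ax=c+R@[-.035,.105];print("axis",ax,"col",c+R@[.09,.105])
print("axis px top z=.272",proj(F["top"],[[*ax,.272]]),)
E
```

```text
lever top (array([0.4237, 0.0213, 0.2649]), np.float64(0.0052)) [0.42131506 0.02223802 0.265     ] [0.4212075 0.011813  0.248    ]
crank (array([ 0.4994, -0.0449,  0.3021]), np.float64(0.005)) [ 0.49721563 -0.04391702  0.3       ] [ 0.50167324 -0.04264648  0.284     ]
column (array([0.6526, 0.0329, 0.4149]), np.float64(0.0024)) [0.65044174 0.0331696  0.42      ] [0.64688173 0.02120058 0.42      ]
[[ 0.6783  0.1306]
 [ 0.8042 -0.2239]
 [ 0.5245 -0.3242]
 [ 0.3956  0.0284]] [np.float64(0.3006), np.float64(0.3762), np.float64(0.2972), np.float64(0.3754)]
yaw 0.34579089053442813 c [ 0.60064711 -0.09726714]
axis [ 0.53213005 -0.01034527] col [0.64973101 0.03202234]
axis px top z=.272 [[314.43431082 198.17347462]]
```

```bash
cat >> h.py <<'E'
from scipy.spatial.transform import Rotation as Ro
AX=np.array([.532,-.0103])
def st():
    o=r.get_obs();R=Ro.from_rotvec(o["orientation"]).as_matrix();F=np.array(o["contact_force"])
    p=o["tcp_pos"];print("t",round(o["clock"],2),"tcp",p.round(4),"w",round(o["grip_width"],4),"F",F.round(2),"j",np.round(o["joints"],2))
    print("yaw_x deg",np.degrees(np.arctan2(R[1,0],R[0,0])).round(2),"R",R.round(3).tolist())
    d=p[:2]-AX;print("rad",np.linalg.norm(d).round(4),"ang",np.degrees(np.arctan2(d[1],d[0])).round(2)%360)
    n=d/np.linalg.norm(d);print("Frad",(F[:2]@n).round(2),"Ftan(ccw)",(F[:2]@[-n[1],n[0]]).round(2))
    return o,R
def go(x,y,z,yaw=None):
    "needed local shift (cm) at current R, and spin sign"
    o,R=st();d=np.array([x,y,z])-o["tcp_pos"];print("world d",d.round(4),"local cm",(R.T@d*100).round(2))
E
python3 -c "
from h import *
go(.40,.30,.33)"
```

```text
t 0.9 tcp [0.1981 0.6453 0.2453] w 0.0852 F [-0.48 -0.47 -1.3 ] j [-1.38  0.48  0.02  1.56 -0.01  1.11 -0.08]
yaw_x deg 72.93 R [[0.293, 0.0, -0.956], [0.956, 0.0, 0.293], [0.0, -1.0, -0.0]]
rad 0.7357 ang 116.99
Frad -0.2 Ftan(ccw) 0.64
world d [ 0.2019 -0.3453  0.0847] local cm [-27.08  -8.47 -29.44]
```

Request:
send_rows:
  plan:
    - [-3.4,-1.1,-3.7,0,1]
    - [-3.4,-1.1,-3.7,0,1]
    - [-3.4,-1.1,-3.7,0,1]
    - [-3.4,-1.1,-3.7,0,1]
    - [-3.4,-1.1,-3.7,0,1]
    - [-3.4,-1.1,-3.7,0,1]
    - [-3.4,-1.1,-3.7,0,1]
    - [-3.4,-1.1,-3.7,0,1]
    - [0,0,0,0,1]

```text
clock: 2.02
tcp_pos: [0.4039, 0.2947, 0.3346]
orientation: [-1.339, -0.983, 0.979]
contact_force: [-0.4, 0.3, 0.0]
grip_width: 0.085
```

```bash
python3 -c "
from h import *
go(.432,.019,.33)"
```

```text
t 2.02 tcp [0.4039 0.2947 0.3346] w 0.085 F [-0.45  0.29  0.03] j [-0.94  0.1   0.2   1.86 -0.02  1.18  0.53]
yaw_x deg 72.49 R [[0.301, 0.002, -0.954], [0.954, 0.001, 0.301], [0.002, -1.0, -0.002]]
rad 0.3308 ang 112.78
Frad 0.44 Ftan(ccw) 0.3
world d [ 0.0281 -0.2757 -0.0046] local cm [-25.45   0.44 -10.97]
```

Request:
send_rows:
  plan:
    - [-4.2,0,-1.8,0,0.5]
    - [-4.2,0,-1.8,0,0.5]
    - [-4.2,0,-1.8,0,0.5]
    - [-4.2,0,-1.8,0,0.5]
    - [-4.2,0,-1.8,0,0.5]
    - [-4.2,0,-1.8,0,0.5]
    - [0,0,0,0,0.5]
    - [0,0,0,0,0.5]

```text
clock: 3.02
tcp_pos: [0.4305, 0.0272, 0.3333]
orientation: [-1.335, -0.988, 0.988]
contact_force: [0.3, 0.3, -0.2]
grip_width: 0.0426
```

```bash
cat > look.py <<'E'
from h import *
import sys
n=sys.argv[1]
B={"side":(250,110,400,230),"top":(250,130,410,260)}
ims=[]
for c in sys.argv[2:] or ["side","top"]:
    f=r.grab_frame(c);x0,y0,x1,y1=B[c]
    cv2.imwrite(f"pics/{c}{n}.png",cv2.resize(f["image"][y0:y1,x0:x1,::-1],None,fx=4.5,fy=4.5,interpolation=cv2.INTER_CUBIC))
E
python3 -c "
from h import *
go(.427,.0205,.246)"; python3 look.py 1
```

```text
t 3.02 tcp [0.4305 0.0272 0.3333] w 0.0426 F [ 0.28  0.31 -0.17] j [-0.66 -0.05  0.45  2.01  0.02  1.18  1.05]
yaw_x deg 73.01 R [[0.292, 0.0, -0.956], [0.956, 0.001, 0.292], [0.001, -1.0, 0.0]]
rad 0.1082 ang 159.74
Frad -0.15 Ftan(ccw) -0.39
world d [-0.0035 -0.0067 -0.0873] local cm [-0.75  8.73  0.13]
```

View pics/side1.png

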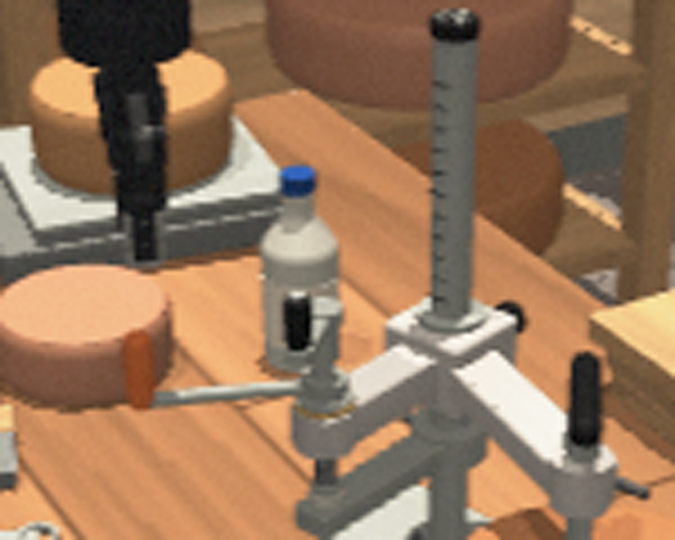

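View pics/top1.png

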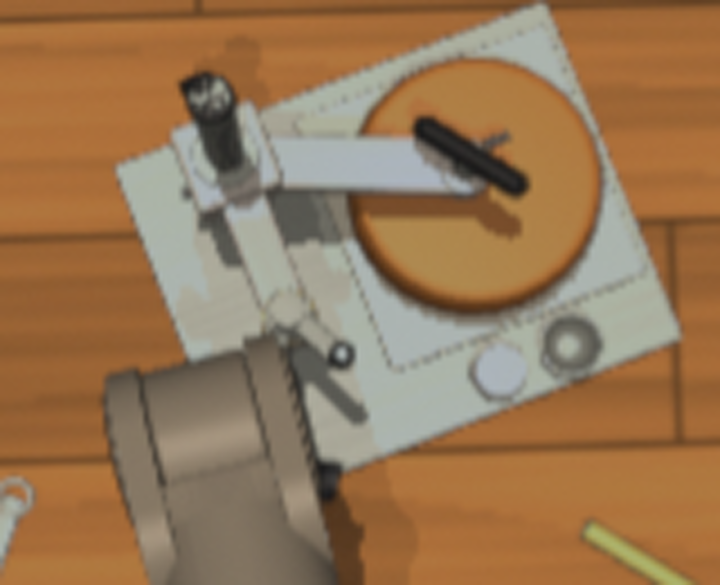

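Request:
send_rows:
  plan:
    - [-0.7,2,0.1,0,0.5]
    - [0,2,0,0,0.5]
    - [0,2,0,0,0.5]
    - [0,1.4,0,0,0.5]
    - [0,1.3,0,0,0.5]
    - [0,0,0,0,0.5]

```text
clock: 3.88
tcp_pos: [0.4271, 0.0196, 0.2456]
orientation: [-1.335, -0.986, 0.989]
contact_force: [0.4, 0.5, 0.9]
grip_width: 0.0428
```

```bash
python3 -c "
from h import *
go(.421,.0222,.246)"; python3 look.py 2 side
```

```text
t 3.88 tcp [0.4271 0.0196 0.2456] w 0.0428 F [0.37 0.45 0.87] j [-0.64  0.05  0.47  2.14 -0.03  0.96  1.12]
yaw_x deg 72.96 R [[0.293, -0.002, -0.956], [0.956, -0.001, 0.293], [-0.001, -1.0, 0.001]]
rad 0.1091 ang 164.09
Frad -0.23 Ftan(ccw) -0.54
world d [-0.0061  0.0026  0.0004] local cm [ 0.07 -0.04  0.66]
```

View pics/side2.png

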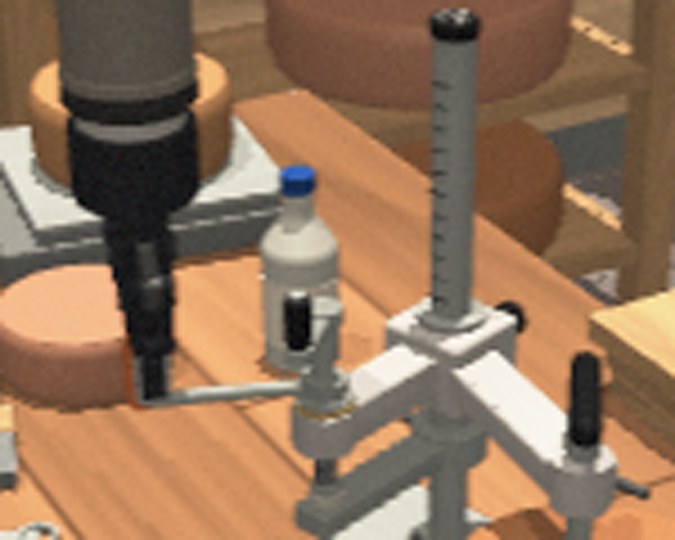

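Request:
send_rows:
  plan:
    - [0,0,0.3,0,0.5]
    - [-0.77,0,-0.03,-4,0.5]
    - [-0.77,0,-0.03,-4,0.5]
    - [-0.77,0,-0.03,-4,0.5]
    - [0,0,0,0,0.5]

```text
clock: 4.55
tcp_pos: [0.4209, -0.002, 0.247]
orientation: [-1.251, -1.145, 1.142]
contact_force: [1.2, 1.8, -0.3]
grip_width: 0.0426
```

```bash
python3 -c "
from h import *
st()"
```

```text
t 4.55 tcp [ 0.4209 -0.002   0.247 ] w 0.0426 F [ 1.21  1.78 -0.29] j [-0.61  0.03  0.49  2.15 -0.02  0.96  1.37]
yaw_x deg 84.9 R [[0.089, 0.002, -0.996], [0.996, 0.001, 0.089], [0.001, -1.0, -0.002]]
rad 0.1114 ang 175.72
Frad -1.07 Ftan(ccw) -1.86
```

Request:
send_rows:
  plan:
    - [-0.77,0,-0.03,-4,0.5]
    - [-0.77,0,-0.03,-4,0.5]
    - [-0.77,0,-0.03,-4,0.5]
    - [-0.77,0,-0.03,-4,0.5]
    - [0,0,0,0,0.5]

```text
clock: 5.18
tcp_pos: [0.4221, -0.0333, 0.2467]
orientation: [-1.114, -1.347, 1.347]
contact_force: [-0.5, 0.3, 0.1]
grip_width: 0.0423
```

```bash
python3 -c "
from h import *
st()"; python3 look.py 3
```

```text
t 5.17 tcp [ 0.4221 -0.0333  0.2467] w 0.0423 F [-0.49  0.32  0.12] j [-0.56  0.04  0.52  2.15 -0.02  0.96  1.72]
yaw_x deg 100.8 R [[-0.187, 0.0, -0.982], [0.982, -0.0, -0.187], [-0.0, -1.0, -0.0]]
rad 0.1123 ang 191.8
Frad 0.41 Ftan(ccw) -0.42
```

View pics/side3.png

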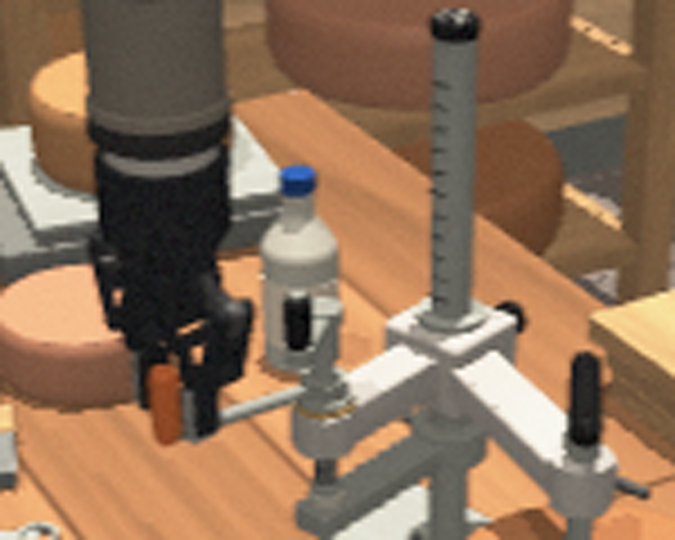

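View pics/top3.png

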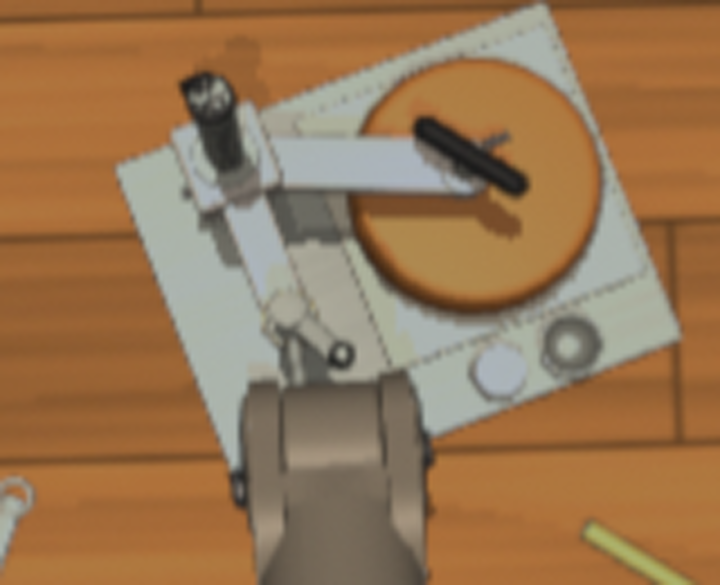

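```bash
python3 -c "
from h import *
f=r.grab_frame('side')
for a in range(164,204,4):
    t=np.radians(a);print(a,((proj(f,[[*(AX+.115*np.array([np.cos(t),np.sin(t)])),.248]])[0]-[250,110])*4.5).round(0))"
```

```text
164 [133. 360.]
168 [135. 367.]
172 [138. 373.]
176 [142. 379.]
180 [147. 385.]
184 [153. 391.]
188 [160. 396.]
192 [168. 402.]
196 [176. 407.]
200 [186. 411.]
```

Request:
send_rows:
  plan:
    - [-0.77,0,-0.03,-4,0.5]
    - [-0.77,0,-0.03,-4,0.5]
    - [-0.77,0,-0.03,-4,0.5]
    - [-0.77,0,-0.03,-4,0.5]
    - [0,0,0,0,0.5]
    - [0,0,0,0,0.5]

```text
clock: 6.08
tcp_pos: [0.4317, -0.0619, 0.2462]
orientation: [-0.949, -1.545, 1.546]
contact_force: [-0.0, -0.7, 0.3]
grip_width: 0.0429
```

```bash
python3 -c "
from h import *
st()
f=r.grab_frame('side')
for a in range(188,228,4):
    t=np.radians(a);print(a,((proj(f,[[*(AX+.115*np.array([np.cos(t),np.sin(t)])),.248]])[0]-[250,110])*4.5).round(0))
"; python3 look.py 4 side
```

```text
t 6.08 tcp [ 0.4317 -0.0619  0.2462] w 0.0429 F [-0.01 -0.71  0.33] j [-0.51  0.06  0.54  2.12 -0.04  0.96  2.09]
yaw_x deg 116.84 R [[-0.452, -0.001, -0.892], [0.892, -0.0, -0.452], [0.0, -1.0, 0.001]]
rad 0.1128 ang 207.25
Frad 0.33 Ftan(ccw) 0.62
188 [160. 396.]
192 [168. 402.]
196 [176. 407.]
200 [186. 411.]
204 [196. 416.]
208 [206. 420.]
212 [218. 423.]
216 [230. 427.]
220 [242. 429.]
224 [255. 432.]
```

View pics/side4.png

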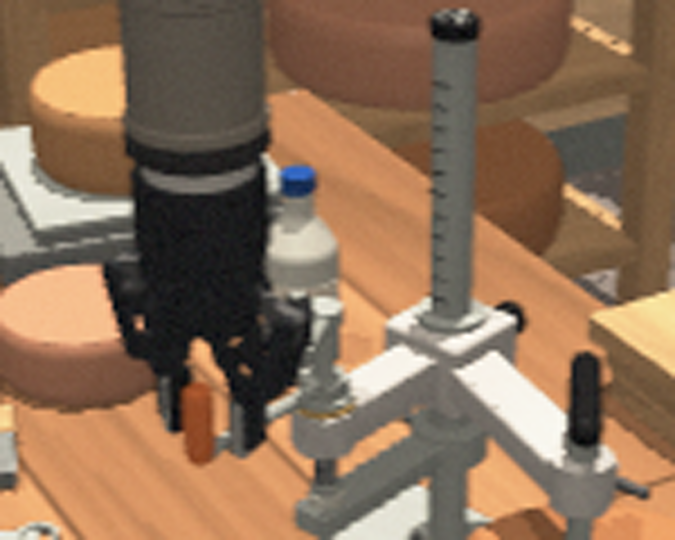

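Request:
send_rows:
  plan:
    - [0,-2,0,0,0.5]
    - [0,-2,0,0,0.5]
    - [0,-2,0,0,0.5]
    - [0,-2.7,0,0,0.5]
    - [0,0,0,-8.4,0.4]
    - [0,0,0,-8.5,0.4]
    - [0,0,0,0,0.4]

```text
clock: 7.05
tcp_pos: [0.4319, -0.062, 0.3333]
orientation: [-0.745, -1.745, 1.745]
contact_force: [-0.3, 0.3, 0.0]
grip_width: 0.0342
```

```bash
python3 -c "
from h import *
go(.4965,-.0445,.335)
f=r.grab_frame('side')
k=lambda p:((proj(f,[p])[0]-[250,110])*4.5).round(0)
print(k([.4965,-.0445,.300]),k([.4965,-.0445,.267]),k([.532,-.0103,.272]),k([.532,-.0103,.3]))
"; python3 look.py 5
```

```text
t 7.05 tcp [ 0.4319 -0.062   0.3333] w 0.0342 F [-0.34  0.33  0.03] j [-0.54 -0.04  0.53  2.    0.02  1.18  2.32]
yaw_x deg 133.74 R [[-0.691, -0.0, -0.722], [0.722, 0.0, -0.691], [0.0, -1.0, 0.0]]
rad 0.1127 ang 207.3
Frad 0.15 Ftan(ccw) -0.44
world d [0.0646 0.0175 0.0017] local cm [-3.2  -0.17 -5.88]
[290. 300.] [291. 349.] [317. 304.] [316. 263.]
```

View pics/top5.png

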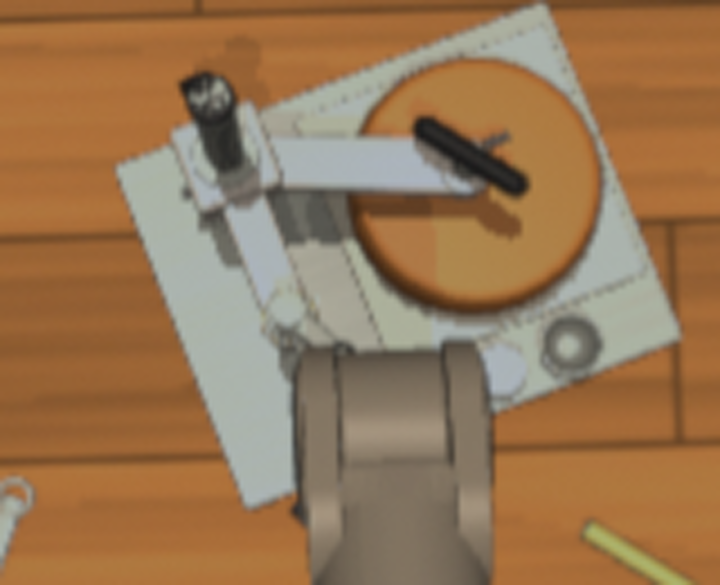

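View pics/side5.png

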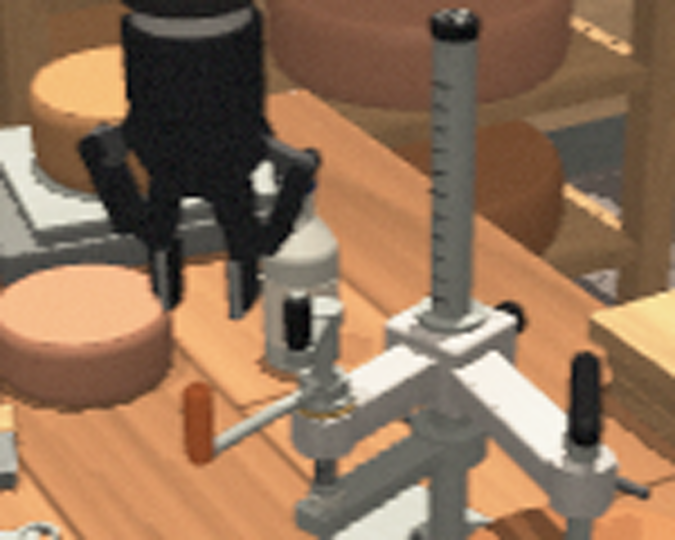

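Request:
send_rows:
  plan:
    - [-1.1,0,-2,0,0.4]
    - [-1.1,0,-2,0,0.4]
    - [-1.1,0,-2,0,0.4]
    - [0,0,0,0,0.4]

```text
clock: 7.7
tcp_pos: [0.4991, -0.0437, 0.3329]
orientation: [-0.745, -1.745, 1.747]
contact_force: [-0.5, -0.5, 0.1]
grip_width: 0.034
```

```bash
python3 -c "
from h import *
go(.498,-.0445,.288)
"; python3 look.py 6 side
```

```text
t 7.7 tcp [ 0.4991 -0.0437  0.3329] w 0.034 F [-0.5  -0.46  0.12] j [-0.54  0.1   0.55  1.88 -0.06  1.18  2.37]
yaw_x deg 133.79 R [[-0.692, -0.001, -0.722], [0.722, -0.001, -0.692], [-0.0, -1.0, 0.001]]
rad 0.0469 ang 225.41
Frad 0.68 Ftan(ccw) -0.03
world d [-0.0011 -0.0008 -0.0449] local cm [0.02 4.49 0.12]
```

View pics/side6.png

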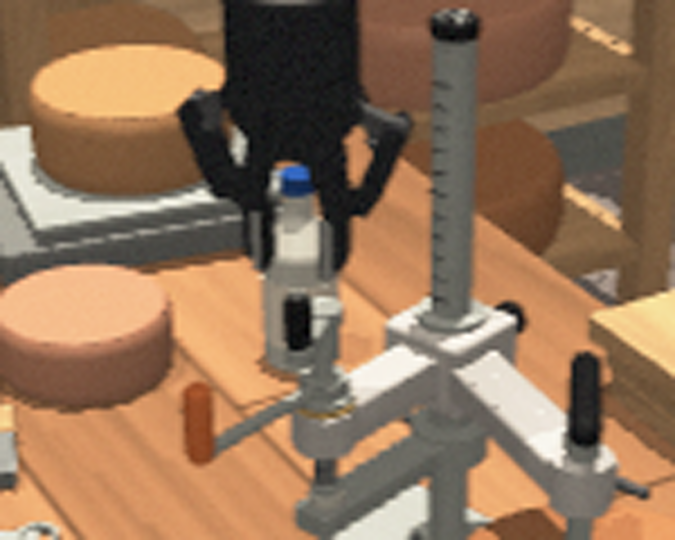

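Request:
send_rows:
  plan:
    - [0,1.5,0,0,0.4]
    - [0,1.5,0.1,0,0.4]
    - [0,1.5,0,0,0.4]
    - [0,0,0,0,0.4]

```text
clock: 8.25
tcp_pos: [0.4963, -0.045, 0.2867]
orientation: [-0.742, -1.744, 1.747]
contact_force: [-0.5, -0.5, -0.0]
grip_width: 0.034
```

```bash
python3 -c "
from h import *
st()
"; python3 look.py 7 side
```

```text
t 8.25 tcp [ 0.4963 -0.045   0.2867] w 0.034 F [-0.5  -0.49 -0.05] j [-0.52  0.15  0.55  1.95 -0.09  1.08  2.4 ]
yaw_x deg 133.82 R [[-0.692, -0.003, -0.721], [0.722, -0.0, -0.692], [0.002, -1.0, 0.002]]
rad 0.0498 ang 224.22
Frad 0.69 Ftan(ccw) 0.0
```

View pics/side7.png

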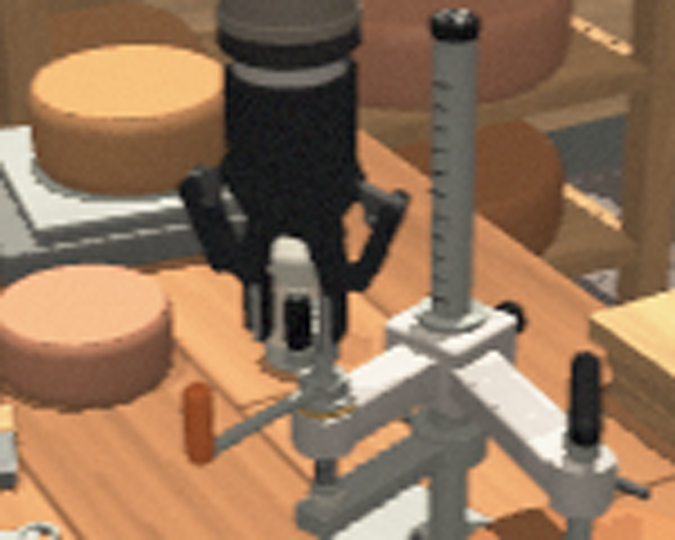

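Request:
send_rows:
  plan:
    - [0.44,0,-0.02,5,0.4]
    - [0.44,0,-0.02,5,0.4]
    - [0.44,0,-0.02,5,0.4]
    - [0.44,0,-0.02,5,0.4]
    - [0.44,0,-0.02,5,0.4]

```text
clock: 8.93
tcp_pos: [0.4865, -0.0275, 0.2888]
orientation: [-1.04, -1.445, 1.445]
contact_force: [0.5, -3.8, -1.7]
grip_width: 0.0342
```

```bash
cat > av.py <<'E'
from h import *
import sys
r0=r.get_obs();Fs=[]
def dec(o):
    p=o["tcp_pos"];d=p[:2]-AX;n=d/np.linalg.norm(d);F=np.array(o["contact_force"]);return np.degrees(np.arctan2(d[1],d[0]))%360,np.linalg.norm(d),F[:2]@n,F[:2]@[-n[1],n[0]],F[2]
print("now ang,rad,Frad,Ftan,Fz",np.round(dec(r0),3),"t",round(r0["clock"],2))
L=[]
for i in range(int(sys.argv[1]) if len(sys.argv)>1 else 4):
    r.grab_frame("side");L.append(dec(r.get_obs()))
print("avg",np.mean(L,0).round(3),"sd",np.std(L,0).round(2))
E
python3 av.py
```

```text
now ang,rad,Frad,Ftan,Fz [ 2.00678e+02  4.90000e-02  8.53000e-01  3.68900e+00 -1.68400e+00] t 8.93
avg [1.99354e+02 4.80000e-02 9.40000e-02 5.10000e-02 2.87000e-01] sd [0.14 0.   0.59 0.29 0.34]
```

Request:
send_rows:
  plan:
    - [0.22,0,0,2.5,0.4]
    - [0.22,0,-0.01,2.5,0.4]
    - [0.22,0,0,2.5,0.4]
    - [0.22,0,-0.01,2.5,0.4]
    - [0.22,0,0,2.5,0.4]
    - [0.22,0,-0.01,2.5,0.4]

```text
clock: 9.88
tcp_pos: [0.4837, -0.0144, 0.2885]
orientation: [-1.178, -1.258, 1.258]
contact_force: [0.3, -3.4, 0.2]
grip_width: 0.034
```

```bash
python3 av.py 1; python3 look.py 8 side
```

```text
now ang,rad,Frad,Ftan,Fz [1.84909e+02 4.80000e-02 2.10000e-02 3.40300e+00 1.63000e-01] t 9.88
avg [1.84252e+02 4.80000e-02 1.19700e+00 2.01100e+00 7.34000e-01] sd [0. 0. 0. 0. 0.]
```

View pics/side8.png

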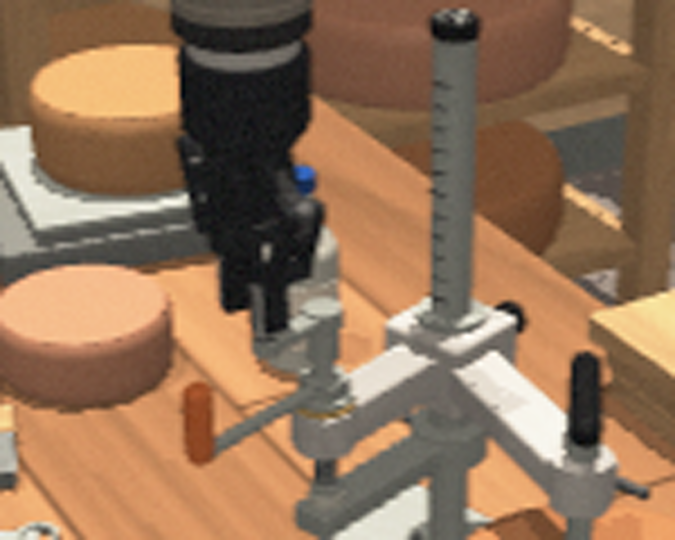

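Request:
send_rows:
  plan:
    - [0.22,0,0,2.5,0.4]
    - [0.22,0,-0.01,2.5,0.4]
    - [0.22,0,0,2.5,0.4]
    - [0.22,0,-0.01,2.5,0.4]

```text
clock: 10.48
tcp_pos: [0.4837, -0.0054, 0.2884]
orientation: [-1.259, -1.129, 1.13]
contact_force: [-0.6, -3.1, 0.1]
grip_width: 0.0341
```

```bash
python3 av.py 2
```

```text
now ang,rad,Frad,Ftan,Fz [1.74194e+02 4.90000e-02 3.10000e-01 3.18100e+00 9.60000e-02] t 10.47
avg [1.73531e+02 4.90000e-02 3.19000e-01 1.17100e+00 5.96000e-01] sd [0.04 0.   0.89 0.42 0.35]
```

Request:
send_rows:
  plan:
    - [0.22,0,0,2.5,0.4]
    - [0.22,0,-0.01,2.5,0.4]
    - [0.22,0,0,2.5,0.4]
    - [0.22,0,-0.01,2.5,0.4]

```text
clock: 11.08
tcp_pos: [0.4852, 0.0034, 0.2883]
orientation: [-1.329, -0.999, 1.0]
contact_force: [-1.5, -2.1, 0.2]
grip_width: 0.0345
```

```bash
python3 av.py 2
```

```text
now ang,rad,Frad,Ftan,Fz [1.63679e+02 4.90000e-02 8.73000e-01 2.46100e+00 1.88000e-01] t 11.07
avg [1.62988e+02 4.90000e-02 6.56000e-01 1.27900e+00 6.62000e-01] sd [0.02 0.   0.01 1.24 0.03]
```

Request:
send_rows:
  plan:
    - [0.22,0,0,2.5,0.4]
    - [0.22,0,-0.01,2.5,0.4]
    - [0.22,0,0,2.5,0.4]
    - [0.22,0,-0.01,2.5,0.4]

```text
clock: 11.68
tcp_pos: [0.4882, 0.0118, 0.2881]
orientation: [-1.391, -0.866, 0.868]
contact_force: [-1.5, -1.8, 1.4]
grip_width: 0.0343
```

```bash
python3 av.py 2
```

```text
now ang,rad,Frad,Ftan,Fz [1.53251e+02 4.90000e-02 5.21000e-01 2.32500e+00 1.44400e+00] t 11.68
avg [ 1.52571e+02  4.90000e-02  2.22000e-01  8.97000e-01 -3.97000e-01] sd [0.   0.   0.17 0.48 0.39]
```

Request:
send_rows:
  plan:
    - [0.22,0,0,2.5,0.4]
    - [0.22,0,-0.01,2.5,0.4]
    - [0.22,0,0,2.5,0.4]
    - [0.22,0,-0.01,2.5,0.4]

```text
clock: 12.28
tcp_pos: [0.4925, 0.019, 0.288]
orientation: [-1.443, -0.732, 0.735]
contact_force: [-3.4, -2.5, 0.7]
grip_width: 0.0341
```

```bash
python3 av.py 2
```

```text
now ang,rad,Frad,Ftan,Fz [1.43429e+02 4.90000e-02 1.27800e+00 4.04300e+00 6.57000e-01] t 12.28
avg [ 1.42902e+02  4.90000e-02 -1.56000e-01  3.05900e+00  5.35000e-01] sd [0.01 0.   0.02 0.16 0.11]
```

Request:
send_rows:
  plan:
    - [0.22,0,0,2.5,0.4]
    - [0.22,0,-0.01,2.5,0.4]

```text
clock: 12.62
tcp_pos: [0.4949, 0.022, 0.288]
orientation: [-1.466, -0.664, 0.668]
contact_force: [-6.4, -4.7, 2.0]
grip_width: 0.0342
```

```bash
python3 av.py 3
```

```text
now ang,rad,Frad,Ftan,Fz [1.38962e+02 4.90000e-02 1.71800e+00 7.74500e+00 2.04900e+00] t 12.62
avg [1.38478e+02 4.90000e-02 4.04000e-01 5.67800e+00 1.27000e+00] sd [0.03 0.   0.58 0.16 0.46]
```

Request:
send_rows:
  plan:
    - [-0.4,0,0,0,0.4]
    - [-0.4,0,0,0,0.4]
    - [0,0,0,0,0.4]
    - [0,-1.5,0,0,0.4]
    - [0,-2,0,0,0.4]
    - [0,-1.5,0,0,0.4]
    - [0,0,0,0,0.4]

```text
clock: 13.65
tcp_pos: [0.4915, 0.0173, 0.3397]
orientation: [-1.466, -0.668, 0.664]
contact_force: [-0.4, 0.2, -0.5]
grip_width: 0.0342
```

```bash
python3 av.py 1; python3 look.py 9;python3 -c "
from h import *
go(.445,-.05,.34)"
```

```text
now ang,rad,Frad,Ftan,Fz [ 1.45717e+02  4.90000e-02  4.12000e-01  7.30000e-02 -4.51000e-01] t 13.65
avg [ 1.46108e+02  4.90000e-02  1.47000e-01  1.66500e+00 -1.14000e-01] sd [0. 0. 0. 0. 0.]
t 13.8 tcp [0.4904 0.0172 0.3378] w 0.0342 F [ 0.06 -0.71 -0.18] j [-0.76  0.08  0.65  1.9  -0.05  1.19  0.76]
yaw_x deg 48.85 R [[0.658, -0.001, -0.753], [0.753, -0.0, 0.658], [-0.001, -1.0, 0.001]]
rad 0.0499 ang 146.59
Frad -0.43 Ftan(ccw) 0.56
world d [-0.0454 -0.0672  0.0022] local cm [-8.04 -0.21 -1.  ]
```

View pics/side9.png

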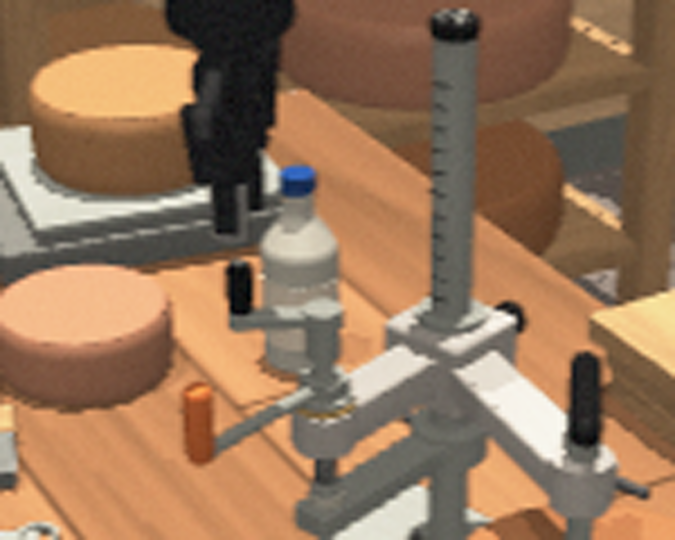

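View pics/top9.png

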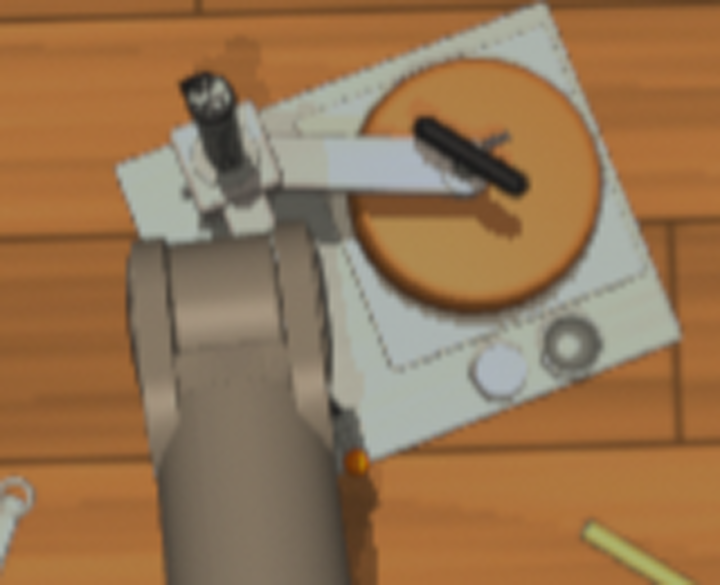

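```bash
python3 -c "
from h import *
f=r.grab_frame('top');p=atz(f,(357/4.5+250,461/4.5+130),.265);print(p)
d=p[:2]-AX;print(np.hypot(*d),np.degrees(np.arctan2(d[1],d[0])))
f=r.grab_frame('side');print(atz(f,(199/4.5+250,387/4.5+110),.265))
"
```

```text
[ 0.42564588 -0.05321898  0.265     ]
0.11468756788977841 -158.02356323047505
[ 0.43107639 -0.05478808  0.265     ]
```

Request:
send_rows:
  plan:
    - [-3.1,0,0,0,0.5]
    - [-3.1,0,0,0,0.5]
    - [-3.1,0,0,0,0.5]
    - [0,0,0,-10.5,0.5]
    - [0,0,0,-10.5,0.5]
    - [0,0,0,-10.5,0.5]
    - [0,0,0,-10.5,0.5]
    - [0,0,0,-10.5,0.5]
    - [0,0,0,-10.5,0.5]
    - [0,0,0,0,0.5]

```text
clock: 15.15
tcp_pos: [0.4292, -0.0529, 0.3379]
orientation: [-1.005, -1.482, 1.483]
contact_force: [0.4, 0.3, -0.6]
grip_width: 0.0426
```

```bash
python3 look.py 10 side;python3 -c "
from h import *
go(.430,-.0535,.247)"
```

```text
t 15.2 tcp [ 0.4293 -0.0529  0.338 ] w 0.0427 F [-0.26  0.78  0.26] j [-0.8  -0.09  0.75  2.01  0.06  1.19  1.87]
yaw_x deg 111.62 R [[-0.368, -0.001, -0.93], [0.93, -0.0, -0.368], [0.0, -1.0, 0.001]]
rad 0.1112 ang 202.52
Frad -0.06 Ftan(ccw) -0.82
world d [ 0.0007 -0.0006 -0.091 ] local cm [-0.08  9.1  -0.05]
```

View pics/side10.png

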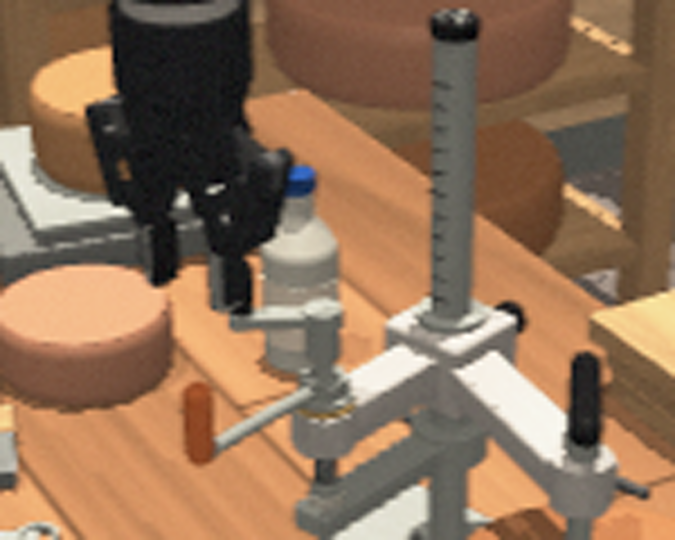

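Request:
send_rows:
  plan:
    - [0,2,0,0,0.5]
    - [0,2,0,0,0.5]
    - [0,2,0,0,0.5]
    - [0,1.6,0,0,0.5]
    - [0,1.5,0,0,0.5]
    - [0,0,0,0,0.5]

```text
clock: 15.95
tcp_pos: [0.4287, -0.053, 0.2464]
orientation: [-1.005, -1.48, 1.484]
contact_force: [0.5, 0.4, 0.2]
grip_width: 0.043
```

```bash
python3 look.py 11 side;python3 -c "
from h import *
st()"
```

```text
t 16.0 tcp [ 0.4292 -0.0531  0.2471] w 0.0426 F [0.99 0.26 0.28] j [-0.78  0.05  0.8   2.14 -0.05  0.97  2.  ]
yaw_x deg 111.69 R [[-0.37, -0.001, -0.929], [0.929, -0.001, -0.37], [-0.0, -1.0, 0.001]]
rad 0.1113 ang 202.59
Frad -1.01 Ftan(ccw) 0.14
```

View pics/side11.png

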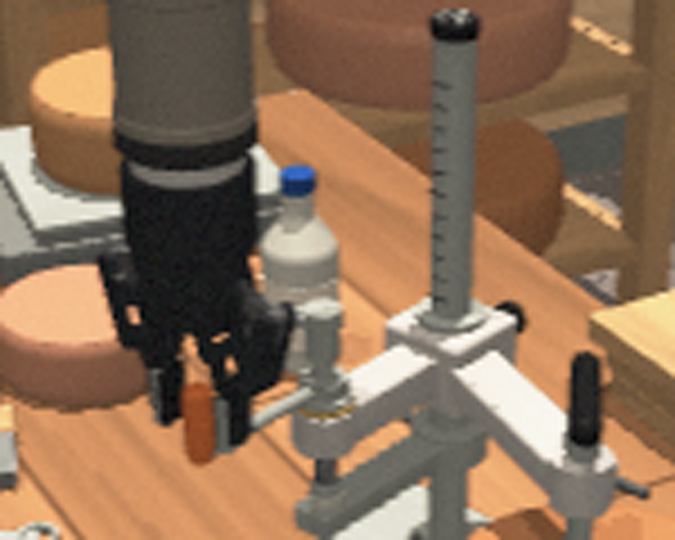

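Request:
send_rows:
  plan:
    - [0.77,0,-0.03,4,0.5]
    - [0.77,0,-0.03,4,0.5]
    - [0.77,0,-0.03,4,0.5]
    - [0.77,0,-0.03,4,0.5]
    - [0.77,0,-0.03,4,0.5]
    - [0.77,0,-0.03,4,0.5]

```text
clock: 16.75
tcp_pos: [0.4214, -0.0082, 0.2478]
orientation: [-1.229, -1.177, 1.178]
contact_force: [-2.3, -1.6, 0.2]
grip_width: 0.0428
```

```bash
python3 av.py 2
```

```text
now ang,rad,Frad,Ftan,Fz [1.78919e+02 1.11000e-01 2.26600e+00 1.60100e+00 2.22000e-01] t 16.75
avg [1.78397e+02 1.10000e-01 8.50000e-01 9.96000e-01 4.65000e-01] sd [0.04 0.   0.36 0.22 0.2 ]
```

Now slower, 2.5° per row.

Request:
send_rows:
  plan:
    - [0.48,0,-0.01,2.5,0.5]
    - [0.48,0,-0.01,2.5,0.5]
    - [0.48,0,-0.01,2.5,0.5]
    - [0.48,0,-0.01,2.5,0.5]

```text
clock: 17.35
tcp_pos: [0.4238, 0.0106, 0.2476]
orientation: [-1.303, -1.049, 1.051]
contact_force: [-2.2, -3.4, 2.0]
grip_width: 0.0429
```

```bash
python3 av.py 2
```

```text
now ang,rad,Frad,Ftan,Fz [1.69072e+02 1.10000e-01 1.53900e+00 3.75300e+00 1.97800e+00] t 17.35
avg [1.68762e+02 1.10000e-01 2.52200e+00 2.39500e+00 2.39000e-01] sd [0.01 0.   0.41 1.25 0.62]
```

Request:
send_rows:
  plan:
    - [0.48,0,-0.01,2.5,0.5]
    - [0.48,0,-0.01,2.5,0.5]
    - [0.48,0,-0.01,2.5,0.5]
    - [0.48,0,-0.01,2.5,0.5]

```text
clock: 17.95
tcp_pos: [0.4286, 0.0279, 0.2473]
orientation: [-1.368, -0.915, 0.922]
contact_force: [-7.3, -6.7, 7.2]
grip_width: 0.0427
```

```bash
python3 av.py 3
```

```text
now ang,rad,Frad,Ftan,Fz [1.59743e+02 1.10000e-01 4.50100e+00 8.83900e+00 7.20700e+00] t 17.95
avg [1.5945e+02 1.1000e-01 4.1920e+00 6.7090e+00 4.5830e+00] sd [0.01 0.   0.58 0.6  1.13]
```

Request:
send_rows:
  plan:
    - [0.38,0,-0.01,2,0.5]
    - [0.38,0,-0.01,2,0.5]
    - [0.38,0,-0.01,2,0.5]

```text
clock: 18.48
tcp_pos: [0.4326, 0.0375, 0.2471]
orientation: [-1.402, -0.834, 0.844]
contact_force: [-10.8, -8.1, 9.7]
grip_width: 0.0427
```

```bash
python3 av.py 3
```

```text
now ang,rad,Frad,Ftan,Fz [1.54312e+02 1.10000e-01 6.22600e+00 1.19990e+01 9.67700e+00] t 18.48
avg [1.54071e+02 1.10000e-01 4.98900e+00 9.72800e+00 7.04700e+00] sd [0.01 0.   0.48 0.53 0.42]
```

Request:
send_rows:
  plan:
    - [0.38,0,-0.01,2,0.5]
    - [0,0,0,0,0.5]
    - [-0.5,0,0,0,0.5]
    - [-0.7,0,0,0,0.5]
    - [0,0,0,0,0.5]

```text
clock: 19.25
tcp_pos: [0.4308, 0.0326, 0.2476]
orientation: [-1.413, -0.814, 0.812]
contact_force: [0.1, 0.1, 0.0]
grip_width: 0.0425
```

```bash
python3 av.py 1; python3 look.py 12 side
```

```text
now ang,rad,Frad,Ftan,Fz [ 1.57016e+02  1.10000e-01 -4.00000e-02 -1.59000e-01  4.60000e-02] t 19.25
avg [ 1.5684e+02  1.1000e-01  8.3400e-01 -4.4600e-01  1.4200e-01] sd [0. 0. 0. 0. 0.]
```

View pics/side12.png

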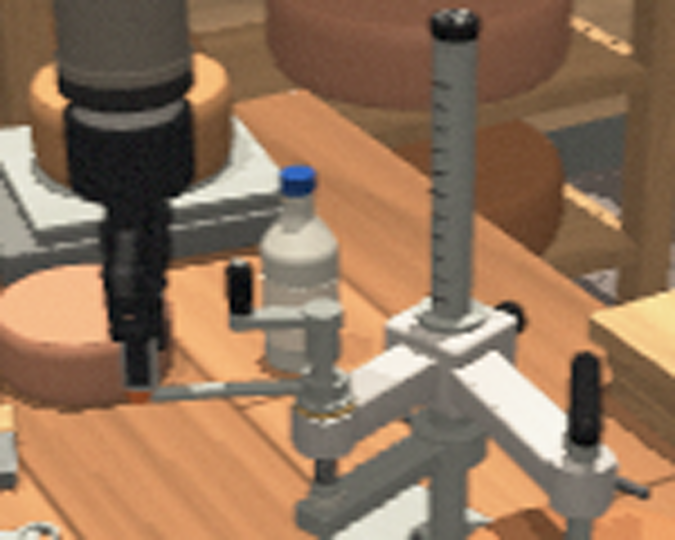

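Request:
send_rows:
  plan:
    - [0,-2,0,0,0.5]
    - [0,-2,0,0,0.5]
    - [0,-3,0,0,0.5]
    - [0,-3,0,0,0.5]
    - [2,0,4,0,0.5]
    - [3,0,3,0,0.5]
    - [4,0,0,0,0.5]
    - [4,0,0,0,0.5]
    - [0,0,0,0,0.5]

```text
clock: 20.48
tcp_pos: [0.436, 0.1836, 0.347]
orientation: [-1.413, -0.817, 0.817]
contact_force: [0.1, -0.8, -0.4]
grip_width: 0.0429
```

```bash
python3 look.py 13; python3 -c "
from h import *
st()"
```

```text
t 20.57 tcp [0.4354 0.1804 0.347 ] w 0.0429 F [-0.19 -0.9   0.29] j [-1.08  0.02  0.57  1.92 -0.01  1.21  0.54]
yaw_x deg 59.86 R [[0.502, -0.0, -0.865], [0.865, -0.001, 0.502], [-0.001, -1.0, -0.0]]
rad 0.2138 ang 116.87
Frad -0.72 Ftan(ccw) 0.58
```

View pics/side13.png

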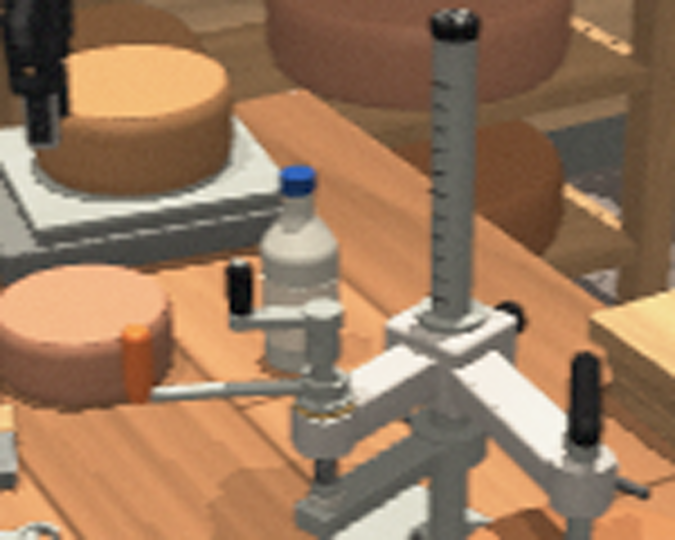

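View pics/top13.png

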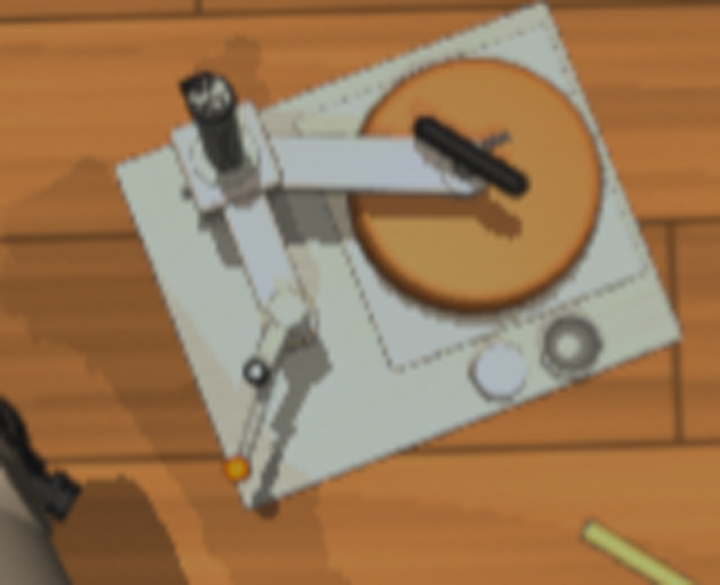

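```bash
python3 -c "
from h import *
print(r.hand_in());st()"
```

```text
the job is handed in; nothing more can be done
None
the job is handed in; nothing more can be done
```

I loosened the jam nut, ran the stop screw down onto the pad, retightened the nut, and handed the job in at about 20.6 s. I saw no verdict. The forces below are my readings at the handles; the nut and foot loads are worked out from them.

- **Loosening:** The lever swung about 0.64 rad counter-clockwise. It moved with almost no push at the end, so the nut was off its washer.
- **Screw:** I turned the crank clockwise about 75° until the push began to climb. I stopped at about 5.7 N holding (7.7 N while moving), against about 1.1 N and 2.7 N when free. That is about 4.6 N over free, or roughly 34 N on the pad.
- **Tightening:** The push rose to about 12 N while moving and 9.7 N holding, and I turned the lever 2° further after that. I estimate 85–110 N on the washer. The lever came to rest about 5° past where it started.
- **Last check:** In the pictures after I backed off, the lever stayed where I left it and the crank had not moved since it was set. The gripper was clear and the cup, tin, small wheel, spray bottle and trier stand looked undisturbed. I did not measure the other loose items.

**Not confirmed:**
- I could not re-measure the foot load once the nut was tight.
- The side camera placed things about 5 mm off from the top camera, so I worked with jaws left wider than the handles.

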